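Strip the sample bracket off the tilted stage

ROBOT

A 7-joint arm with a two-finger parallel gripper is mounted at the origin on the work surface. World frame = base frame: x ahead of the robot, y to its left, z up, the work surface at z = 0. Lengths are in m, angles in rad, forces in N, time in s.
With the tool pointing down it reaches from about 0.4 to 0.9 m from the base axis. Payload 5.6 kg.
Tool frame: the origin (TCP) lies midway between the tips of the shut fingers; the grasp point (between the pads) lies 19 mm behind it; y points along the fingers, z is the direction in which the jaws open and shut, and the axes are right-handed (so a half turn about y gives the same grasp; the last joint's range is limited). The gripper opens to 92 mm and grips with 3 to 60 N. Pads are 20 mm wide; open, the fingers measure 128 mm over their backs; the gripper's body (75 mm by 189 mm) begins 69 mm behind the grasp point.
Start: joints at [1.253, 0.468, -0.012, 1.603, 0.006, 1.071, -0.056], TCP at [0.176, -0.626, 0.215] pointing down, gripper open.
Joint ranges: [-2.53, 2.53], [-0.31, 2.02], [-1.57, 1.55], [0.28, 2.44], [-1.29, 4.43], [0.15, 1.84], [-2.92, 2.92]. Speed limits (rad/s): [2.57, 2.57, 3.14, 3.14, 3.14, 3.14, 3.14].

INTERFACE

Orientations are given as a 3x3 rotation matrix whose columns are the frame's x, y, z axes.
In Python, from station import env, effector, solver, viewer, workorder, search_frame, tip_of gives the robot as it stands. Calls block until the motion is done:
- env.reach(position, orientation): joint-space move of the TCP to a pose.
- env.movel(position, frame=None, rate=0.15): straight line of the TCP; frame=None keeps the orientation; rate is the mean speed in m/s.
- env.goto_joints(angles): joint-space move.
- effector.release() and effector.grasp(squeeze=None): open the fingers fully, or close them until they stop; squeeze is the grip in N (None keeps the last).
- env.pause(seconds).
- solver.inverse_kinematics(position, orientation): joint angles nearest the present ones, or None.
- env.sense(): the state.
- viewer.read_camera(name): name is "scene" or "side" or "wrist"; returns (picture, depth): 480x640x3 uint8, red, green, blue; 480x640 float32, m along the optical axis (not along the pixel's ray), 0 where there is no reading.
- viewer.camera_info(name): a dict with "intrinsics" (3x3 intrinsics, pixels), "eye" and "rotation" of the camera in the world; the wrist camera has in their place "T_tool_cam" (4x4, takes a point from camera to tool coordinates, whose origin is the TCP and whose axes are the tool frame's). Camera axes: x right, y up, looking along -z (the intrinsics and any distortion apply to the point x, -y, -z); pixel columns grow to the right and rows downward; lengths in m; the calibration is good to about 2 mm. A picture is of the moment at which its call begins: read the wrist's pose just before it. camera_info takes no time and is no camera call.
A pose or a line that the arm cannot do raises env.PlanningError and nothing moves.
- workorder.finish_job(): hands the job in, once; it reports no verdict.
Trained networks look in the newest picture that a camera, given by its name, has taken for a name from the list of things; names that differ only in an ending like _2 or _b are one class to them, and where a whole thing is asked for, a point or a joint stands for the part that bears it (a point fixed in the world has none). Each returns a list of dicts, best first, with "score" (0 to 1); they miss things now and then, are a little off and sometimes report something else, mostly with a low value. They report only what shows in the picture. A call takes as long as a camera call. They do not tell look-alikes from the thing itself.
- search_frame(camera, name): "at" ([x, y, z] in m, in world coordinates, good to about 4 mm: the middle of the surface that is visible of it).
- tip_of(camera, name): "at" ([x, y, z] in m, in world coordinates, good to about 4 mm: a listed point, or the origin of a listed thing).
The state is a dict: "t": time; "joint_positions": joint angles; "joint_velocities": joint speeds; "tau": joint torques, N m; "ee_pos": TCP position; "tcp_rot": TCP orientation; "wrist_force": force on the tool from outside, world axes, zero at the start; "moment": the same for the moment, N m; "gripper_width": finger opening in m.
Only numpy, scipy, OpenCV 4.12 (cv2) and the standard library are available. Lean on these libraries where they do the work, as an engineer would, in place of code of your own. Each camera call takes 0.05 s, during which the arm holds its last target.

TASK

Take the sample bracket off the tilted stand, working down the stud in order: turn the red wing nut (it loosens anticlockwise), feeling with light pulls and never forcing it, until it comes free, lift it off and put it in the green tray; then lift off the brass spacer and put it in the tray too. Last, lift off the blue bracket and lay it gently, flat and right way up, on the middle of the black mat, and leave the other things on the bench where they are.

Things in the scene. Friction and masses are not known exactly. Their poses are not given: they have to be found in the camera images.
- stand: Fixed aluminium tilt stand; its 172 x 90 mm deck slopes 30 degrees, low end nearer the robot. Origin: foot of the stud on the deck's upper face, 92 mm above the bench. z: along the stud, out of the deck, leaning 30 degrees from vertical towards the low end; x: up the slope; y: across. Deck reaches 50 mm uphill, 122 mm downhill. Stack on the stud: bracket 0-8 mm, spacer 8-26, wing nut 26-50.
- stud_tip (a point): Tip of the fixed steel stud, 41 mm along the stand's z from its foot; axes as stand. The stud is 24 mm thick up to 25 mm above the deck, then a 15 mm neck that carries a cross-bar 23 mm wide and 5 mm thick (underside 35.5 mm above the deck), hidden inside the nut.
- nut_c (a point): Red wing nut, 60 g, hub 36 mm square and 22 mm high with closed top; point at the hub's centre, 11 mm above its underside. z: out of its top, along the stud; x: along the two wings (62 mm over both, 9 mm thick, from 6 to 24 mm above the underside). Grip the hub across its y flats, clear of the wings.
- nut_top (a point): Centre of the nut's closed top; axes as nut_c. Inside, a bayonet slot is caught under the stud's cross-bar with 1.5 mm of play along the stud. Turned anticlockwise (seen from its top) by 35 to 80 degrees from its start, it lines up and lifts straight off; the angle differs each time, is hidden and right to within about 10 degrees: feel for it with light pulls. Lift over 25 mm to clear.
- spacer_c (a point): Brass spacer bush, 34 mm outside and 26.4 mm inside diameter, 18 mm high, 50 g; point at its centre, half-way up. z: along its axis. Slides on the stud with about 1 mm of clearance all round; lift it over 35 mm along the stud to clear the tip.
- bracket_lug (a point): Centre of the grip lug (30 mm along x, 12 mm along y, 30 mm high, 8 to 38 mm above the underside) on the blue sample bracket: a 200 g plate 132 x 44 x 8 mm with a steel sample block at its low end, sitting on the stud by its hole. z: out of its top; x: from the lug towards the hole, 60 mm away. Lift over 42 mm along the stud to clear.
- bracket_mid (a point): Middle of the bracket's underside: 19 mm from the lug's centre towards the hole and 23 mm below it. Axes as bracket_lug.
- bracket_hole (a point): Centre of the bracket's 26 mm hole at its underside, about 1 mm of clearance on the stud. Axes as bracket_lug.
- tray: Green open parts tray, fixed, 200 (x) x 160 (y) x 25 mm high, walls 4 mm, floor 4 mm; origin: centre of its underside on the bench, z up. Empty. It may stand on either side of the stand.
- mat: Black rubber mat, fixed, 200 x 200 mm, 4 mm thick, on the other side of the stand; origin: centre of its underside on the bench, z up.
- bottle: Bystander: clear bottle with blue cap, 64 mm across, 200 mm tall; origin under its centre.
- driver: Bystander: screwdriver with red handle lying on the bench, about 200 mm long; origin under it.
- collar: Bystander: spare steel collar, 40 mm across, 12 mm high; not part of the job; origin under its centre.
- weight: Bystander: brass calibration weight, 40 mm across, 52 mm tall; origin under its centre.
- cup: Bystander: white ceramic cup, 68 mm across, 85 mm tall; origin under its centre.
- samples: Bystander: black sample strip, 90 x 45 x 10 mm; origin under its centre.
There are look-alikes about, which are no part of the job. Of the things that look like the part that bears nut_c, the smallest one is meant.

How it is judged:
By the outcome, as a careful person would: the job done as asked, in the order asked, and still so for the second after the job is handed in, with the robot touching nothing.
It also fails if it takes over 72 s, if anything falls off the work surface, if the arm or the gripper's body presses on something with over 40 N, if the wrist force passes 120 N, or if a joint passes its speed limit or range.

## Working session

There is one attempt and no reset: what is moved stays moved. The work goes in short steps, each a Python script; the robot and the scene stay as the last script left them, time stands still between calls to the robot, and variables do not carry over. Pictures are saved under pics/ and viewed, and the job is handed in when it is done.

```bash
ls; mkdir -p pics; python3 - <<'E'
from station import env, effector, solver, viewer
import cv2
s=env.sense(); print(s)
for c in ["scene","side","wrist"]:
    p,d=viewer.read_camera(c); cv2.imwrite(f"pics/{c}0.png",p[:,:,::-1]); print(c,viewer.camera_info(c))
    import numpy as np; np.save(f"pics/{c}0d.npy",d)
E
```

```text
pics
{'t': 0.0, 'joint_positions': array([ 1.25298125,  0.46840537, -0.01161366,  1.60360672,  0.00601202,
        1.07138937, -0.05625037]), 'joint_velocities': array([ 0.00036075, -0.00015881,  0.000355  ,  0.00108919,  0.0010494 ,
        0.00060899,  0.00041728]), 'tau': array([ 7.05850543e-04, -5.20580471e+01, -1.25635028e-02, -2.43750179e+01,
       -5.66960033e-02,  1.72533060e-02,  1.78898285e-04]), 'ee_pos': array([ 0.17616894, -0.62507194,  0.21362906]), 'tcp_rot': array([[-9.62475082e-01, -6.04645158e-04,  2.71369401e-01],
       [-2.71370044e-01,  1.66814974e-03, -9.62473645e-01],
       [ 1.29270232e-04, -9.99998426e-01, -1.76963514e-03]]), 'wrist_force': array([-0.12360456, -0.51326559, -0.28214997]), 'moment': array([0.01012878, 0.02464959, 0.06361564]), 'gripper_width': 0.09161558009173064}
scene {'intrinsics': array([[477.75724353,   0.        , 316.83433088],
       [  0.        , 477.75724353, 234.98498298],
       [  0.        ,   0.        ,   1.        ]]), 'eye': array([ 1.24959003, -0.33585451,  0.57506962]), 'rotation': array([[ 0.39765912, -0.45156351,  0.79
[... 326 characters left out ...]
7040379]), 'rotation': array([[ 0.96302779,  0.18846213, -0.19250845],
       [-0.26938227,  0.66497897, -0.69658894],
       [-0.00326657,  0.72269287,  0.69116159]])}
wrist {'intrinsics': array([[421.09903051,   0.        , 318.346703  ],
       [  0.        , 421.09903051, 235.58107342],
       [  0.        ,   0.        ,   1.        ]]), 'T_tool_cam': array([[-2.01969592e-03, -9.68355977e-01, -2.49564866e-01,
        -6.92631679e-02],
       [-1.27818504e-04,  2.49565623e-01, -9.68357880e-01,
        -1.69519219e-01],
       [ 9.99997952e-01, -1.92388946e-03, -6.27820484e-04,
        -1.04279709e-03],
       [ 0.00000000e+00,  0.00000000e+00,  0.00000000e+00,
         1.00000000e+00]])}
```

View pics/scene0.png

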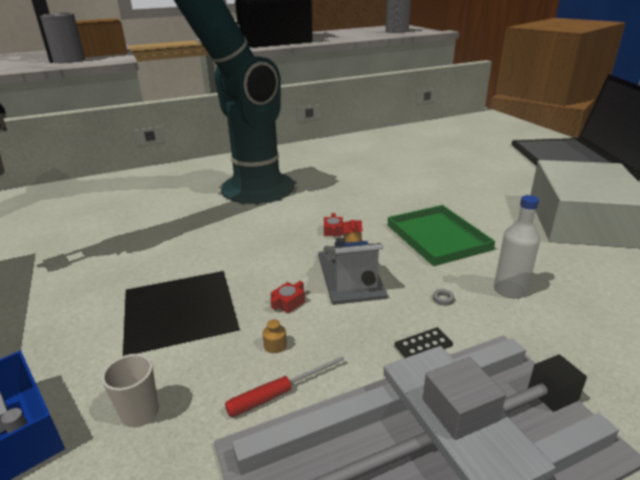

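View pics/side0.png

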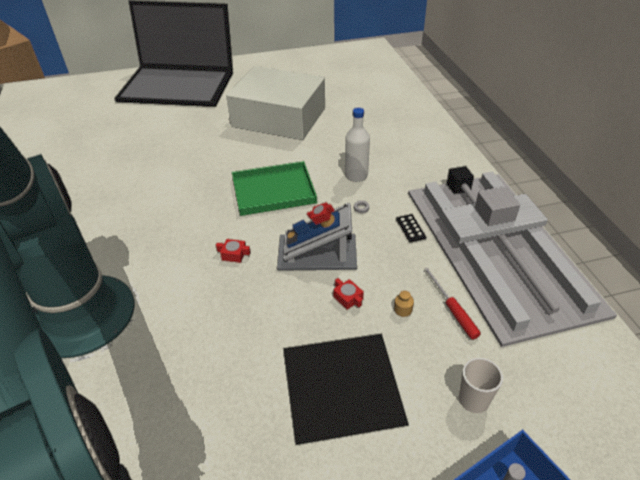

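The scene and side pictures show three red nut-like things. In the side picture they are at (320,212) on the stand, (233,250) on the bench and (348,293) on the bench. By its place on the stud and its smaller size, the one on the stand should be meant. I'll check this with a close crop and measurements.

```bash
cat > h.py <<'E'
import numpy as np, cv2
from station import env, effector, solver, viewer, search_frame, tip_of
def cloud(c,d,pose=None):
    i=viewer.camera_info(c); K=i["intrinsics"]
    v,u=np.mgrid[0:480,0:640]
    P=np.stack([(u-K[0,2])/K[0,0]*d,-(v-K[1,2])/K[1,1]*d,-d],-1)
    if c=="wrist":
        T=i["T_tool_cam"]; P=P@T[:3,:3].T+T[:3,3]; return P@pose[1].T+pose[0]
    return P@i["rotation"].T+i["eye"]
def proj(c,X,pose=None):
    i=viewer.camera_info(c); K=i["intrinsics"]; X=np.atleast_2d(X)
    if c=="wrist":
        T=i["T_tool_cam"]; X=(X-pose[0])@pose[1]; P=(X-T[:3,3])@T[:3,:3]
    else: P=(X-i["eye"])@i["rotation"]
    return np.c_[K[0,0]*P[:,0]/-P[:,2]+K[0,2], -K[1,1]*P[:,1]/-P[:,2]+K[1,2]]
E
python3 - <<'E'
from h import *
for c in ["scene","side"]:
    p,d=viewer.read_camera(c)
    for n in ["nut_c","nut_top","spacer_c","bracket_lug","bracket_hole","stand","stud_tip","tray","mat","collar","samples"]:
        r=tip_of(c,n); print(c,n,[(np.round(q["at"],3).tolist(),round(q["score"],2)) for q in r][:4])
    r=search_frame(c,"nut_c"); print(c,"S",[(np.round(q["at"],3).tolist(),round(q["score"],2)) for q in r][:4])
p=cv2.imread("pics/side0.png"); q=cv2.imread("pics/scene0.png")
a=cv2.resize(p[180:320,210:410],(800,560),interpolation=cv2.INTER_CUBIC)
b=cv2.resize(q[200:320,260:420],(800,600),interpolation=cv2.INTER_CUBIC)
cv2.imwrite("pics/ca.png",a);cv2.imwrite("pics/cb.png",b)
for c,f in(("side",p),("scene",q)):
    P=cloud(c,np.load(f"pics/{c}0d.npy")); b_,g,r=[f[:,:,k].astype(int) for k in range(3)]
    m=((r>120)&(g<70)&(b_<70)).astype(np.uint8)
    n,l,st,ce=cv2.connectedComponentsWithStats(m)
    for k in range(1,n):
        if st[k,4]>40: 
            X=P[l==k]; print(c,ce[k].round(),st[k,4],X.min(0).round(3),X.max(0).round(3),np.median(X,0).round(3))
print(env.sense()["t"])
E
```

```text
scene nut_c [([0.545, -0.108, 0.016], 0.86), ([0.33, 0.09, 0.014], 0.78), ([0.531, 0.038, 0.128], 0.61), ([0.545, 0.031, 0.092], 0.52)]
scene nut_top [([0.546, -0.114, 0.024], 0.75), ([0.523, 0.04, 0.138], 0.69), ([0.693, 0.306, -0.0], 0.38)]
scene spacer_c [([0.537, 0.036, 0.108], 0.67)]
scene bracket_lug [([0.473, -0.3, 0.001], 0.7), ([0.483, 0.049, 0.083], 0.55)]
scene bracket_hole [([0.544, 0.033, 0.09], 0.7)]
scene stand [([0.547, 0.035, 0.093], 0.56), ([0.522, 0.038, 0.135], 0.27)]
scene stud_tip []
scene tray [([0.463, 0.3, -0.001], 0.87)]
scene mat [([0.474, -0.3, -0.0], 0.86)]
scene collar [([0.666, 0.167, -0.002], 0.8)]
scene samples [([0.755, 0.058, 0.0], 0.7)]
scene S [([0.341, 0.082, 0.026], 0.95), ([0.559, -0.111, 0.03], 0.71), ([0.544, 0.025, 0.137], 0.48)]
side nut_c [([0.526, 0.04, 0.123], 0.94), ([0.33, 0.088, 0.016], 0.91), ([0.545, -0.112, 0.015], 0.89), ([0.748, -0.182, -0.002], 0.71)]
side nut_top [([0.524, 0.041, 0.133], 0.87), ([0.325, 0.088, 0.028], 0.84), ([0.544, -0.109, 0.03], 0.63), ([0.539, 0.035, 0.109], 0.22)]
side spacer_c [([0.54, 0.035, 0.108], 0.65
[... 528 characters left out ...]
5, 0.032, 0.13], 0.86), ([0.327, 0.076, 0.029], 0.67), ([0.542, -0.115, 0.028], 0.57)]
side [322. 212.] 151 [0.5   0.013 0.115] [0.552 0.048 0.149] [0.533 0.026 0.135]
side [232. 251.] 312 [ 0.295 -0.806 -0.   ] [0.364 0.109 0.87 ] [0.325 0.072 0.027]
side [349. 292.] 269 [ 0.325 -0.806  0.003] [ 0.575 -0.077  0.87 ] [ 0.543 -0.122  0.029]
side [464. 318.] 398 [ 0.325 -0.806  0.008] [ 0.765 -0.186  0.87 ] [ 0.749 -0.244  0.024]
scene [345. 225.] 254 [0.312 0.015 0.022] [0.556 0.112 0.148] [0.54  0.039 0.129]
scene [286. 294.] 225 [ 0.534 -0.145  0.024] [ 0.577 -0.073  0.033] [ 0.561 -0.118  0.029]
scene [257. 394.] 808 [ 0.745 -0.336  0.014] [ 1.25  -0.182  0.575] [ 0.76  -0.234  0.023]
1.45
```

```bash
ls pics
```

```text
ca.png
cb.png
scene0.png
scene0d.npy
side0.png
side0d.npy
wrist0.png
wrist0d.npy
```

View pics/ca.png

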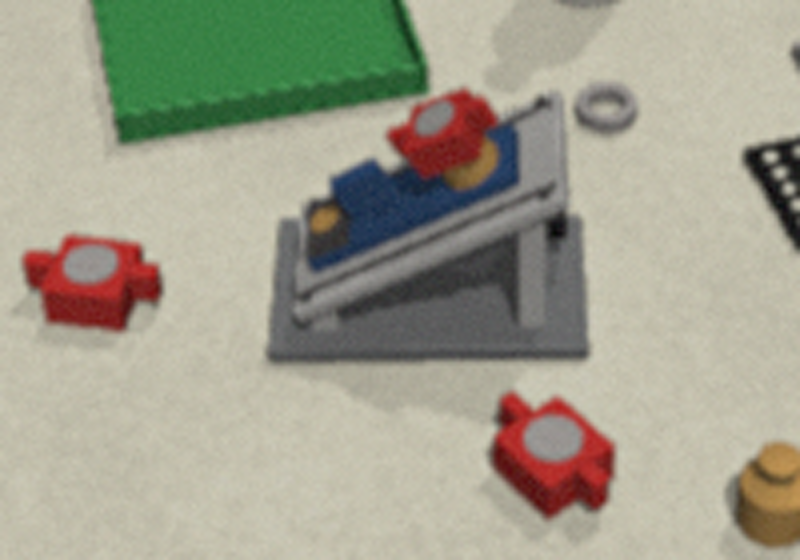

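View pics/cb.png

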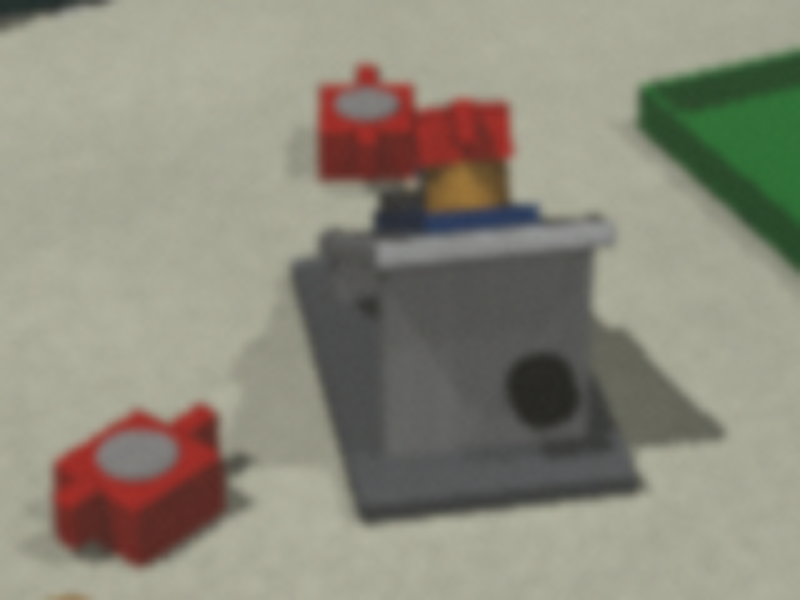

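The crop confirms the choice. The nut on the stand sits above the brass spacer and looks smaller than the loose ones at (233,250) and (348,293). Next is a close wrist view looking along the stud.

```bash
cat >> h.py <<'E'
F0=np.array([0.546,0.035,0.092]); YAW=np.deg2rad(-12.)
def stand_R(yaw):
    c,s=np.cos(yaw),np.sin(yaw); a=np.deg2rad(30)
    h=np.array([c,s,0]); Y=np.array([-s,c,0])
    X=h*np.cos(a)+np.array([0,0,np.sin(a)]); Z=-h*np.sin(a)+np.array([0,0,np.cos(a)])
    return np.c_[X,Y,Z]
def tool_R(R,th,flip=0):
    """tool y=-Z; tool z = Y axis turned by th (ccw from top), flip -> -"""
    z=R@np.array([-np.sin(th),np.cos(th),0])*(-1 if flip else 1); y=-R[:,2]
    return np.c_[np.cross(y,z),y,z]
E
python3 - <<'E'
from h import *
R=stand_R(YAW)
for fl in (0,1):
  for th in (-30,0,30,60,90):
    for s in (0.027,0.13):
      q=solver.inverse_kinematics(F0+R@[0,0,s],tool_R(R,np.deg2rad(th),fl)); print(fl,th,s,None if q is None else np.round(q,2))
E
```

```text
0 -30 0.027 [-0.07  0.28 -0.23  2.33  1.38  0.31 -0.73]
0 -30 0.13 [ 0.56  0.06 -0.91  2.32  0.8   0.44 -0.17]
0 0 0.027 [ 0.4   0.38 -0.76  2.3   1.48  0.49 -0.24]
0 0 0.13 [ 0.56  0.06 -0.91  2.32  0.8   0.44  0.35]
0 30 0.027 [-0.07  0.28 -0.23  2.33  1.38  0.31  0.31]
0 30 0.13 [ 0.56  0.06 -0.91  2.32  0.8   0.44  0.87]
0 60 0.027 [-0.07  0.28 -0.23  2.33  1.38  0.31  0.84]
0 60 0.13 [ 0.79  0.11 -1.15  2.31  0.88  0.47  1.34]
0 90 0.027 [ 0.13  0.31 -0.46  2.32  1.42  0.37  1.34]
0 90 0.13 [ 0.79  0.11 -1.15  2.31  0.88  0.47  1.86]
1 -30 0.027 [ 0.51  0.43 -0.89  2.3   1.51  0.55  2.37]
1 -30 0.13 None
1 0 0.027 [ 0.51  0.43 -0.89  2.3   1.51  0.55  2.9 ]
1 0 0.13 [-0.34 -0.   -0.01  2.37  0.72  0.42 -2.74]
1 30 0.027 [-0.48  0.27  0.22  2.36  1.26  0.19 -2.75]
1 30 0.13 [-0.34 -0.   -0.01  2.37  0.72  0.42 -2.22]
1 60 0.027 [-0.48  0.27  0.22  2.36  1.26  0.19 -2.22]
1 60 0.13 [-0.34 -0.   -0.01  2.37  0.72  0.42 -1.69]
1 90 0.027 [-0.27  0.27 -0.01  2.34  1.33  0.25 -1.75]
1 90 0.13 [ 0.33  0.04 -0.68  2.33  0.76  0.43 -1.19]
```

```bash
python3 - <<'E'
from h import *
R=stand_R(YAW)
t0=env.sense()["t"]
env.reach(F0+R@[0,0,0.15],tool_R(R,0.0))
s=env.sense(); print(s["t"]-t0,s["ee_pos"],s["joint_positions"].round(2),s["wrist_force"])
pose=(s["ee_pos"],s["tcp_rot"])
p,d=viewer.read_camera("wrist"); cv2.imwrite("pics/w1.png",p[:,:,::-1]); np.savez("pics/w1.npz",d=d,p=p,pos=pose[0],R=pose[1])
for n in ["nut_c","nut_top","spacer_c","bracket_lug","bracket_hole","stand"]:
    r=tip_of("wrist",n); print(n,[(np.round(q["at"],4).tolist(),round(q["score"],2)) for q in r][:3])
p,d=viewer.read_camera("side"); cv2.imwrite("pics/s1.png",p[:,:,::-1])
E
```

```text
2.6083 [0.47299143 0.05002666 0.22206949] [ 1.11  0.03 -1.42  2.31  0.68  0.45  0.5 ] [-0.60054487 -0.31322878 -0.08831755]
nut_c [([0.5455, -0.1096, 0.0113], 0.7), ([0.5294, 0.0387, 0.1237], 0.67)]
nut_top [([0.5211, 0.0418, 0.1345], 0.81), ([0.5441, -0.1091, 0.0299], 0.81)]
spacer_c []
bracket_lug [([0.4859, 0.0533, 0.0855], 0.88), ([0.7587, 0.0588, -0.0001], 0.68)]
bracket_hole [([0.6496, -0.1701, -0.0063], 0.2)]
stand []
```

View pics/w1.png

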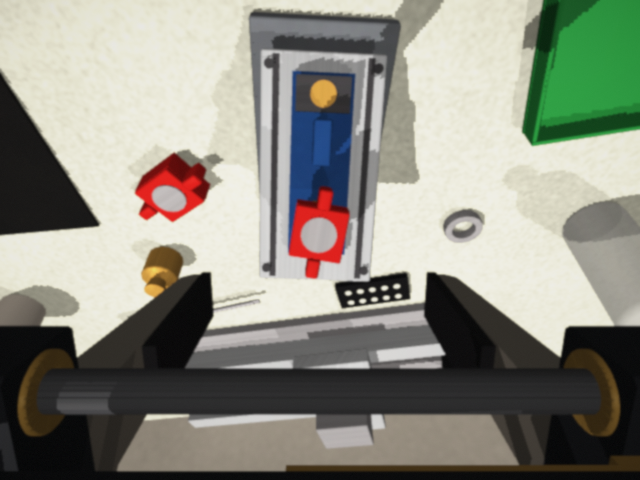

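The wrist picture shows the red nut with its grey cap at (319,234), the blue bracket with its lug at (322,142), and the brass inlay at (323,93). The tray is to the right and the mat to the left. Now I'll fit the yaw and centre.

```bash
python3 - <<'E'
from h import *
z=np.load("pics/w1.npz"); p=z["p"].astype(int); d=z["d"]; P=cloud("wrist",d,(z["pos"],z["R"]))
R=stand_R(YAW); S=(P-F0)@R
r,g,b=p[...,0],p[...,1],p[...,2]
box=np.zeros_like(d,bool); box[40:290,240:400]=1
blue=(b>80)&(r<60)&(b>r+40)&box&(d>0)
# plate points
m=blue&(np.abs(S[...,2]-0.008)<0.006)
print("plate z",np.median(S[m][:,2]),m.sum())
rc=cv2.minAreaRect((S[m][:,:2]*1000).astype(np.float32)); print("plate rect",rc)
m2=blue&(S[...,2]>0.028)&(S[...,2]<0.045); print("lug",m2.sum(),np.median(S[m2],0)*1000,cv2.minAreaRect((S[m2][:,:2]*1000).astype(np.float32)))
deck=box&(np.abs(S[...,2])<0.006)&(np.abs(S[...,1])<.055)
A=S[deck]; c=np.linalg.lstsq(np.c_[A[:,:2],np.ones(len(A))],A[:,2],rcond=None)[0]; print("deck plane",c,len(A)); 
rc=cv2.minAreaRect((A[:,:2]*1000).astype(np.float32)); print("deck rect",rc)
red=(r>110)&(g<70)&(b<70)&box&(d>0)&(S[...,2]>0.02)
top=red&(S[...,2]>0.043)&(S[...,2]<.06); print("red top z",np.median(S[top][:,2]))
grey=(np.abs(r-g)<25)&(np.abs(r-b)<25)&box&(S[...,2]>0.04)&(S[...,2]<.06)
print("cap",grey.sum(),np.mean(S[grey],0)*1000,np.ptp(S[grey],axis=0)*1000)
hub=(red&(S[...,2]>.044)|grey).astype(np.uint8)
pts=(S[hub>0][:,:2]*1000).astype(np.float32); np.save("pics/hub.npy",S[hub>0]*1000)
print("nut top rect(with wings)",cv2.minAreaRect(pts))
# rectified image of top plane s=0.048
s=1/ .00025
gx,gy=np.meshgrid(np.linspace(-.05,.05,600),np.linspace(-.05,.05,600))
X=F0+np.stack([gx,gy,np.full_like(gx,.048)],-1).reshape(-1,3)@R.T
uv=proj("wrist",X,(z["pos"],z["R"])).reshape(600,600,2).astype(np.float32)
im=cv2.remap(z["p"],uv[...,0],uv[...,1],cv2.INTER_CUBIC)[:,:,::-1].copy(); cv2.line(im,(0,300),(600,300),(0,255,0),1); cv2.line(im,(300,0),(300,600),(0,255,0),1)
cv2.imwrite("pics/rect.png",im)
E
```

```text
plate z 0.007807213269329767 3990
plate rect ((-49.97288513183594, 1.8045616149902344), (42.545536041259766, 115.15953826904297), 87.65135192871094)
lug 850 [-61.22935234   2.87831933  37.65258213] ((-61.01597595214844, 2.7875170707702637), (12.199830055236816, 29.959848403930664), 87.29954528808594)
deck plane [-0.00118354 -0.02454945 -0.00011817] 15595
deck rect ((-37.189205169677734, 0.9294929504394531), (90.3268814086914, 172.31430053710938), 87.54956817626953)
red top z 0.04794070215871357
cap 868 [-1.44091408  0.54544489 48.77651501] [22.25293967 22.02018599  4.17656377]
nut top rect(with wings) ((-1.8232078552246094, 0.47509765625), (35.380496978759766, 60.245296478271484), 80.65144348144531)
```

View pics/rect.png

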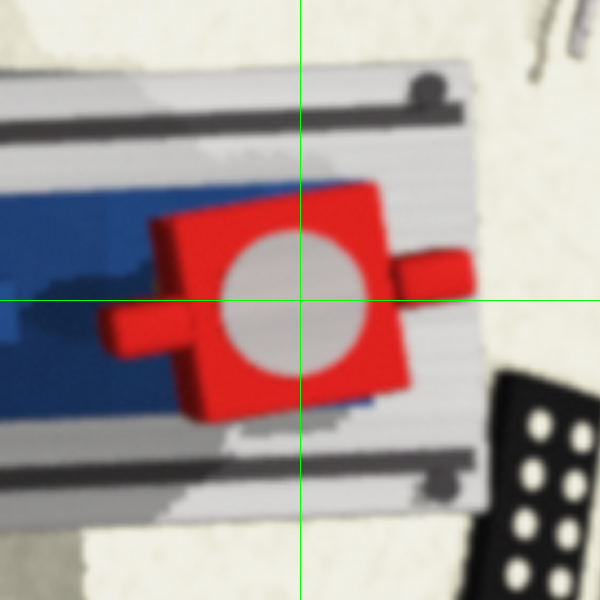

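```bash
python3 - <<'E'
from h import *
R=stand_R(YAW); print(F0+R@[-.0013,.0,-.0002])
E
sed -i 's/^F0=.*/F0=np.array([0.546,0.035,0.092])+stand_R(np.deg2rad(-12.))@[-.0013,0,-.0002]; YAW=np.deg2rad(-14.45)/' h.py
python3 - <<'E'
s=open('h.py').read().split('\n')
i=[k for k,l in enumerate(s) if l.startswith('F0=')][0]; l=s.pop(i); s.append(l); open('h.py','w').write('\n'.join(s)+'\n')
E
python3 - <<'E'
from h import *
z=np.load("pics/w1.npz"); p=z["p"].astype(int); d=z["d"]; P=cloud("wrist",d,(z["pos"],z["R"]))
R=stand_R(YAW); S=(P-F0)@R
r,g,b=p[...,0],p[...,1],p[...,2]
box=np.zeros_like(d,bool); box[40:290,240:400]=1
deck=box&(np.abs(S[...,2])<0.006)&(np.abs(S[...,1])<.055)
A=S[deck]; print(np.linalg.lstsq(np.c_[A[:,:2],np.ones(len(A))],A[:,2],rcond=None)[0],cv2.minAreaRect((A[:,:2]*1000).astype(np.float32)))
grey=(np.abs(r-g)<25)&(np.abs(r-b)<25)&box&(S[...,2]>0.04)&(S[...,2]<.06); print(S[grey].mean(0)*1000)
red=(r>110)&(g<70)&(b<70)&box&(S[...,2]>.044)&(S[...,2]<.06)
print(cv2.minAreaRect((S[red|grey][:,:2]*1000).astype(np.float32)))
blue=(b>80)&(r<60)&(b>r+40)&box&(d>0);m2=blue&(S[...,2]>0.032)&(S[...,2]<0.045);print("lug",cv2.minAreaRect((S[m2][:,:2]*1000).astype(np.float32)))
# tray & mat from side cam
p=cv2.imread("pics/side0.png").astype(int); P=cloud("side",np.load("pics/side0d.npy"))
b,g,r=[p[...,k] for k in range(3)]
m=(g>r+30)&(g>b+20)&(P[...,2]>.015)&(P[...,2]<.04); q=P[m][:,:2]; print("tray",cv2.minAreaRect(q.astype(np.float32)))
m=(r<45)&(g<45)&(b<45)&(np.abs(P[...,2])<.012)&(P[...,1]<-.15)&(P[...,0]<.62)&(P[...,0]>.34); q=P[m][:,:2]; print("mat",np.percentile(q,[1,50,99],axis=0),cv2.minAreaRect(q.astype(np.float32)),np.median(P[m][:,2]))
E
```

```text
[0.54499658 0.03521328 0.09117679]
[-6.09375813e-04 -3.56283317e-03  6.60198878e-05] ((-35.8987922668457, -0.33098602294921875), (90.35603332519531, 172.31336975097656), 89.66342163085938)
[-0.14162449 -0.50708309 48.97692517]
((-0.5158653259277344, -0.5303535461425781), (35.36099624633789, 60.24897384643555), 82.66197204589844)
lug ((-59.765419006347656, -0.10540533065795898), (12.047639846801758, 29.971250534057617), 89.31732940673828)
tray ((0.46249890327453613, 0.2966318428516388), (0.16781537234783173, 0.1986292004585266), 88.48944854736328)
mat [[ 0.37699971 -0.4062028 ]
 [ 0.47297161 -0.31816823]
 [ 0.57198448 -0.21178613]] ((0.47541284561157227, -0.30765023827552795), (0.19656768441200256, 0.19525933265686035), 84.71147155761719) 0.004718832624465263
```

```bash
cat >> h.py <<'E'
YAW=np.deg2rad(-14.85); F0=F0+stand_R(YAW)@[0,-.0004,0]; RS=stand_R(YAW)
def pt(x,y,s): return F0+RS@np.array([x,y,s])/1000
def F():
    w=[]
    for _ in range(4):
        w.append(env.sense()["wrist_force"]); env.pause(0.01)
    return np.mean(w,0)@RS
def st(msg=""):
    s=env.sense(); print(msg,"t%.2f"%s["t"],"S",((s["ee_pos"]-F0)@RS*1000).round(2),"F",(s["wrist_force"]@RS).round(1),"M",(s["moment"]@RS).round(2),"w%.4f"%s["gripper_width"],flush=True)
    return s
E
python3 - <<'E'
from h import *
th=np.deg2rad(-6.9)
env.reach(pt(0,0,75),tool_R(RS,th)); s=st(); print(s["joint_positions"].round(2))
pos=(s["ee_pos"],s["tcp_rot"])
env.movel(pt(0,0,28),tool_R(RS,th),rate=0.08); st()
p,d=viewer.read_camera("wrist"); cv2.imwrite("pics/w2.png",p[:,:,::-1])
E
```

```text
t5.22 S [-0.22  0.42 75.18] F [0.4 0.  0.1] M [ 0.07  0.34 -0.01] w0.0924
[ 0.7   0.38 -1.16  2.3   1.34  0.66 -0.27]
 t5.97 S [ 3.800e-01 -2.000e-02  2.849e+01] F [-0.2 -0.3  0.1] M [ 0.09  0.37 -0.07] w0.0921
```

View pics/w2.png

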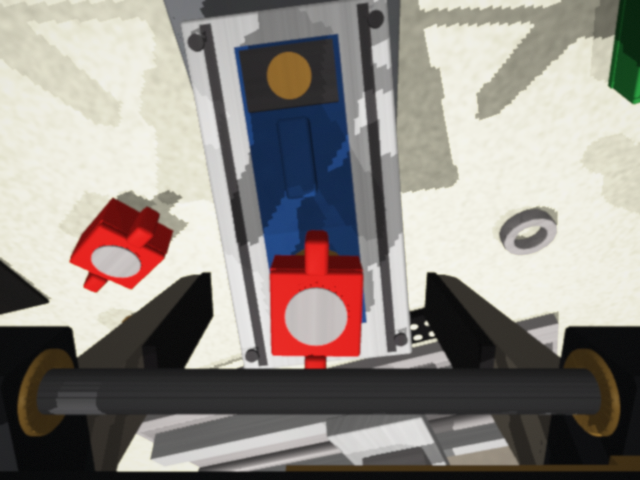

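The nut sits squarely between the fingers: nut column 316, finger midpoint 319. I'll grasp it now.

```bash
python3 - <<'E'
from h import *
effector.grasp(25); env.pause(.1); s=st("grasp"); print(F().round(2), s["moment"]@RS)
E
```

```text
grasp t7.00 S [-0.08 -0.07 27.98] F [-0.6  0.2  0.3] M [-0.03  0.39  0.03] w0.0356
[-0.39 -0.05  0.26] [-0.03473739  0.38540784  0.02528655]
```

```bash
cat > feel.py <<'E'
from h import *
q0=env.sense()["joint_positions"].copy()
base=F(); print("base",base.round(2)); p0=env.sense()["ee_pos"].copy(); Z=RS[:,2]
import sys
free=False
for a in (35,43,51,59,67,75,82):
    q=env.sense()["joint_positions"].copy()
    q=q0.copy(); q[6]+=np.deg2rad(a)
    if a==35:
        h=q.copy(); h[6]=q0[6]+np.deg2rad(18); env.goto_joints(h); s=st("18"); 
    env.goto_joints(q); env.pause(.05); s=st("rot %d"%a)
    if abs((s["moment"]@RS)[2])>1.0: print("torque!"); break
    fmax=0
    for up in (1,2,2.8,3.6,5):
        env.movel(p0+Z*up/1000,rate=.02); env.pause(.03)
        f=(F()-base)[2]; fmax=f
        if f<-6: break
    s=env.sense(); z=((s["ee_pos"]-p0)@Z)*1000
    print(a,"up",up,"z%.2f"%z,"f%.2f"%f,"t%.2f"%s["t"],flush=True)
    if f>-5: free=True; break
    env.movel(p0,rate=.03)
print("free",free); st()
E
python3 feel.py
```

```text
base [-0.   -0.63  0.72]
18 t7.47 S [-0.13 -0.57 27.96] F [-0.5 -2.6  2.6] M [-0.44  0.5   0.01] w0.0355
rot 35 t7.90 S [-0.09 -0.9  27.96] F [-0.5 -4.1  6.2] M [-0.91  0.48  0.01] w0.0356
35 up 2.8 z2.19 f-11.72 t8.85
rot 43 t9.41 S [ 0.21 -0.83 27.95] F [ 0.3 -5.7  2.7] M [-1.22  0.19 -0.05] w0.0354
43 up 2.8 z2.32 f-7.99 t10.36
rot 51 t10.92 S [ 0.44 -0.83 27.94] F [ 2.1 -5.7  1.7] M [-1.24  0.07 -0.04] w0.0359
51 up 5 z4.81 f-2.22 t12.50
free True
 t12.50 S [ 0.56 -0.75 32.79] F [ 2.1 -4.8 -1.6] M [-1.09 -0.03 -0.02] w0.0355
```

```bash
python3 - <<'E'
from h import *
T=env.sense()["tcp_rot"]
for s in (36,40,45,50,56,70):
    env.movel(pt(.4,-.8,s),rate=.06); st()
    f=env.sense()["wrist_force"]@RS
    if f[2]<-9: print("STOP"); break
s=st(); print(s["joint_positions"].round(2))
for d in (0,90,180,270):
  for dy in (.038,):
    pp=np.array([.4625,.2966+dy,.0])
    a=np.deg2rad(88.5-90+d); z=np.array([np.cos(a),np.sin(a),0]); y=np.array([0,0,-1.])
    q=solver.inverse_kinematics(pp+[0,0,.1],np.c_[np.cross(y,z),y,z]); print(d,None if q is None else q.round(2))
E
```

```text
t12.75 S [ 0.67 -0.74 36.14] F [ 1.3 -3.1  0.5] M [-0.81  0.03 -0.07] w0.0360
 t13.00 S [ 0.61 -0.6  40.34] F [ 0.8 -4.5  1.2] M [-0.83  0.09 -0.07] w0.0360
 t13.25 S [ 0.11  0.66 45.42] F [-0.1 -0.9  0. ] M [ 0.05  0.41 -0.05] w0.0357
 t13.50 S [ 0.35 -0.24 50.16] F [-0.4  0.  -0.6] M [ 0.13  0.4  -0.06] w0.0358
 t13.75 S [ 0.54 -0.65 56.04] F [-0.6  0.6 -0.5] M [ 0.09  0.46 -0.04] w0.0356
 t14.13 S [ 0.64 -1.02 69.92] F [-1.1  0.9 -0.4] M [ 0.12  0.43 -0.1 ] w0.0359
 t14.13 S [ 0.64 -1.02 69.92] F [-1.1  0.9 -0.4] M [ 0.12  0.43 -0.1 ] w0.0359
[ 0.69  0.39 -1.14  2.3   1.36  0.66  0.6 ]
0 [-0.01  0.69 -0.92  1.85  0.67  0.95 -1.26]
90 [ 0.07  0.77 -1.06  1.84  0.79  1.02  0.22]
180 [ 0.14  0.88 -1.21  1.84  0.93  1.12  1.7 ]
270 [-1.47  0.76  1.11  1.94 -0.83  1.   -1.56]
```

```bash
cat >> h.py <<'E'
TR=np.array([.4625,.298,0.])
def down(ang):
    a=np.deg2rad(ang); z=np.array([np.cos(a),np.sin(a),0]); y=np.array([0,0,-1.])
    return np.c_[np.cross(y,z),y,z]
E
python3 - <<'E'
from h import *
D=down(178.5)
env.movel(pt(.4,-.8,90),rate=.15)
env.reach(TR+[0,.036,.10],D); st()
env.movel(TR+[0,.036,.012],D,rate=.1); st()
f0=F()@RS.T
for z in (.010,.0085,.007,.0055,.004):
    env.movel(TR+[0,.036,z],D,rate=.03); f=F()@RS.T-f0; print(z,env.sense()["ee_pos"],f.round(2))
    if f[2]>1.5: break
effector.release(); st()
env.movel(TR+[0,.036,.10],D,rate=.2)
s=env.sense()
p,d=viewer.read_camera("wrist"); cv2.imwrite("pics/w3.png",p[:,:,::-1]); 
p,d=viewer.read_camera("side"); cv2.imwrite("pics/s3.png",p[:,:,::-1]); print(env.sense()["t"])
E
```

```text
t15.55 S [-130.83  267.21   84.94] F [-0.3 -0.3  1. ] M [ 0.09  0.01 -0.01] w0.0358
 t16.58 S [-174.6   268.61   10.02] F [ 0.1 -0.1 -1. ] M [ 0.05  0.   -0.07] w0.0356
0.01 [0.46267396 0.33397629 0.01021371] [-1.06  0.13  0.17]
0.0085 [0.46251252 0.33394443 0.00845883] [-0.71  0.01 -0.49]
0.007 [0.46246516 0.33399067 0.006935  ] [-0.59 -0.03 -0.92]
0.0055 [0.46262108 0.33424722 0.00593971] [-0.84 -0.52  4.28]
 t18.68 S [-178.21  268.11    3.98] F [ 0.2 -0.3  0.3] M [ 0.09 -0.06 -0.07] w0.0923
19.4083
```

View pics/w3.png

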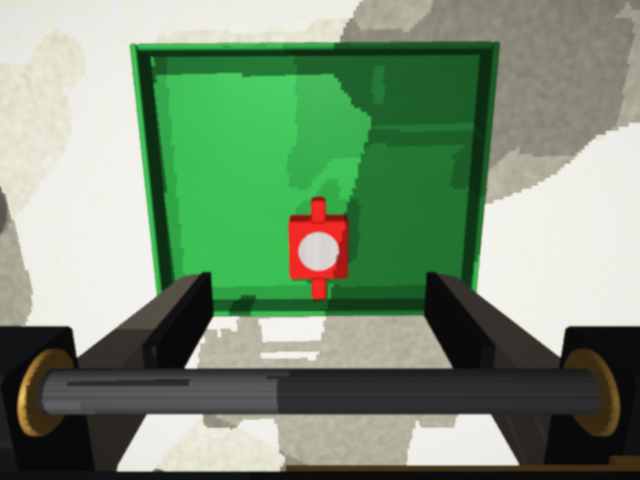

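View pics/s3.png

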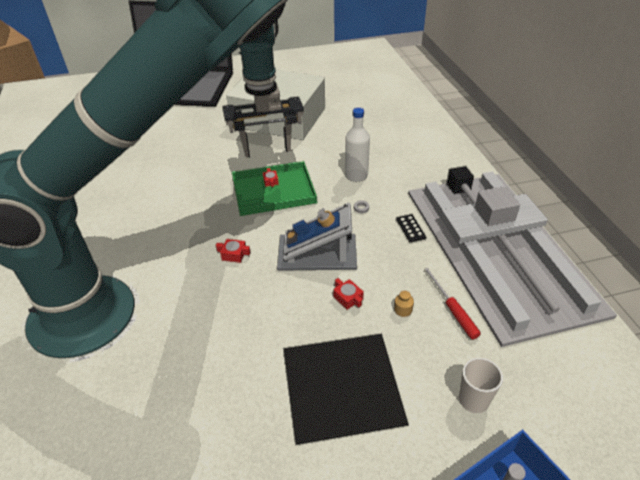

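The nut is upright in the tray at wrist (319,248) and the spacer is still on the stud. The spacer is next.

```bash
python3 - <<'E'
from h import *
T=tool_R(RS,0.)
env.reach(pt(0,-.4,120),T); env.pause(.1); s=st()
p,d=viewer.read_camera("wrist"); pose=(s["ee_pos"],s["tcp_rot"]); cv2.imwrite("pics/w4.png",p[:,:,::-1])
S=(cloud("wrist",d,pose)-F0)@RS*1000
r,g,b=[p[...,k].astype(int) for k in range(3)]
near=(np.hypot(S[...,0],S[...,1])<24)
m=near&(S[...,2]>23)&(S[...,2]<29); print("spacer top",m.sum(),cv2.minEnclosingCircle(S[m][:,:2].astype(np.float32)),np.median(S[m],0))
m=near&(S[...,2]>37)&(S[...,2]<45); print("bar",cv2.minAreaRect(S[m][:,:2].astype(np.float32)),np.median(S[m],0))
E
```

```text
t20.93 S [ -0.     0.51 119.9 ] F [ 0.8 -1.  -0.5] M [ 0.06  0.39 -0.06] w0.0916
spacer top 1211 ((0.2284470498561859, 0.12012767791748047), 16.94257926940918) [-3.74172966  0.11294321 25.44223393]
bar ((-0.006665706634521484, -0.1443309783935547), (21.95590591430664, 14.826146125793457), 22.774883270263672) [-0.35899451 -0.45573956 40.81024839]
```

View pics/w4.png

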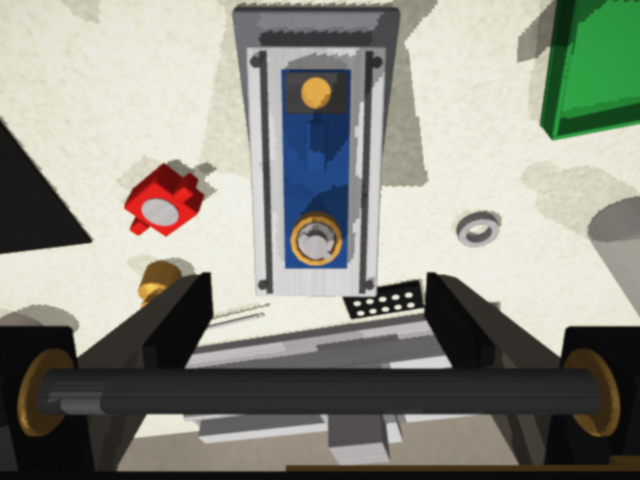

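The spacer ring is at (316,241), centred on the stud to within 0.3 mm. I'll go down and grasp it.

```bash
python3 - <<'E'
from h import *
T=tool_R(RS,0.)
env.movel(pt(.1,-.2,30),T,rate=.12); env.movel(pt(.1,-.2,11),T,rate=.05); st("down")
effector.grasp(15); env.pause(.05); st("grip")
for s in (14,18,24,30,36,42,48,56):
    env.movel(pt(.1,-.2,s),T,rate=.06); q=st()
    f=q["wrist_force"]@RS
    if f[2]<-9 or abs(f[:2]).max()>12: print("STOP"); break
E
```

```text
down t22.42 S [ 0.1  -0.14 11.13] F [0.2 0.7 0.2] M [ 0.08  0.29 -0.1 ] w0.0917
grip t23.38 S [ 0.07 -0.25 10.99] F [0.3 0.1 0.1] M [-0.01  0.36 -0.06] w0.0339
 t23.62 S [ 0.15 -0.17 14.18] F [-0.9  0.   0.2] M [ 0.01  0.41 -0.  ] w0.0338
 t23.88 S [ 0.27 -0.17 18.25] F [-0.4  0.3 -0.1] M [ 0.05  0.36 -0.09] w0.0341
 t24.12 S [ 0.37 -0.2  24.15] F [-0.2 -0.3  0.3] M [ 0.08  0.4  -0.01] w0.0340
 t24.38 S [ 0.32 -0.22 30.  ] F [-0.4  0.8 -0.1] M [ 0.02  0.41 -0.02] w0.0338
 t24.62 S [ 0.25 -0.23 35.95] F [-0.5 -0.5  0.2] M [ 0.05  0.41 -0.05] w0.0340
 t24.88 S [ 0.28 -0.21 41.95] F [-0.1  0.9 -0.8] M [ 0.01  0.38 -0.01] w0.0336
 t25.12 S [ 0.25 -0.23 47.94] F [-0.  -0.3  0.3] M [ 0.07  0.39 -0.03] w0.0339
 t25.41 S [ 0.33 -0.28 55.95] F [-0.6  1.1 -0.8] M [ 0.03  0.42 -0.03] w0.0340
```

```bash
python3 - <<'E'
from h import *
D=down(178.5); off=np.array([0,-.036,0])
env.movel(pt(.1,-.2,75),rate=.15)
env.reach(TR+off+[0,0,.09],D); st()
env.movel(TR+off+[0,0,.013],D,rate=.12); f0=F()@RS.T
for z in (.011,.0095,.008,.0065,.005):
    env.movel(TR+off+[0,0,z],D,rate=.03); f=F()@RS.T-f0; print(z,env.sense()["ee_pos"],f.round(2))
    if f[2]>1.5: break
effector.release(); env.movel(TR+off+[0,0,.10],D,rate=.2)
p,d=viewer.read_camera("wrist"); cv2.imwrite("pics/w5.png",p[:,:,::-1]); print(env.sense()["t"])
E
```

```text
t27.32 S [-120.01  198.06   67.5 ] F [ 0.2 -0.2 -0.1] M [ 0.11 -0.05 -0.07] w0.0340
0.011 [0.462726   0.26200638 0.0113307 ] [ 0.07 -0.01 -0.1 ]
0.0095 [0.4625017  0.26195035 0.009471  ] [ 0.11 -0.19 -0.25]
0.008 [0.46242016 0.26200044 0.00790784] [-0.27 -0.1  -0.41]
0.0065 [0.46266215 0.26223277 0.00691614] [-0.85 -0.88  4.61]
30.9
```

View pics/w5.png

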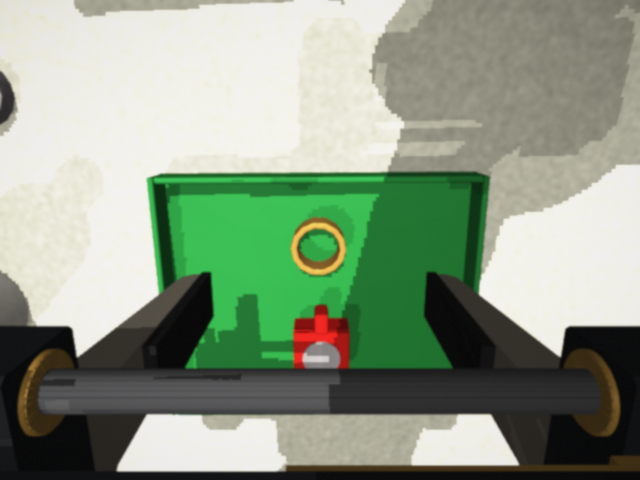

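The spacer is flat at (318,247) and the nut at (322,345), both inside the tray. Before the bracket, I'll refine the mat centre and check reachability.

```bash
python3 - <<'E'
from h import *
for c in("side","scene"):
    p=cv2.imread(f"pics/{c}0.png"); g=p.max(2); i=viewer.camera_info(c); K=i["intrinsics"]
    m=(g<60).astype(np.uint8); m=cv2.morphologyEx(m,cv2.MORPH_OPEN,np.ones((5,5)))
    n,l,st_,ce=cv2.connectedComponentsWithStats(m)
    u0=proj(c,[.474,-.303,.004])[0].astype(int); k=l[u0[1],u0[0]]
    cs=max(cv2.findContours((l==k).astype(np.uint8),0,1)[0],key=cv2.contourArea)
    q=cv2.approxPolyDP(cs,12,True)[:,0].astype(float); 
    ray=np.c_[(q[:,0]-K[0,2])/K[0,0],-(q[:,1]-K[1,2])/K[1,1],-np.ones(len(q))]@i["rotation"].T
    X=i["eye"]+ray*((.004-i["eye"][2])/ray[:,2])[:,None]; print(c,q.tolist(),X.round(4).tolist(),X.mean(0).round(4),[np.linalg.norm(X[j]-X[j-1]).round(4) for j in range(len(X))])
T=tool_R(RS,0.)
for x,s in((-60,60),(-60,11),(-60,70)):
    q=solver.inverse_kinematics(pt(x,0,s),T); print(x,s,None if q is None else q.round(2))
for yaw in range(-180,180,30):
    a=np.deg2rad(yaw); xx=np.array([np.cos(a),np.sin(a),0]); D=down(yaw+90) ; 
    assert np.allclose(D[:,0],xx,atol=1e-6) or print(D[:,0])
    m=np.array([.475,-.305,0])
    q=solver.inverse_kinematics(m-.019*D[:,0]+[0,0,.015],D); q2=solver.inverse_kinematics(m-.019*D[:,0]+[0,0,.12],D)
    print(yaw,None if q is None else q.round(2),None if q2 is None else q2.round(2))
E
```

```text
side [[381.0, 335.0], [284.0, 349.0], [296.0, 443.0], [406.0, 424.0]] [[0.5815, -0.2226, 0.004], [0.3883, -0.2026, 0.004], [0.3695, -0.3941, 0.004], [0.5611, -0.4126, 0.004]] [ 0.4751 -0.308   0.004 ] [np.float64(0.1911), np.float64(0.1943), np.float64(0.1924), np.float64(0.1925)]
scene [[223.0, 273.0], [127.0, 290.0], [124.0, 353.0], [237.0, 329.0]] [[0.3998, -0.1985, 0.004], [0.3756, -0.3901, 0.004], [0.563, -0.4093, 0.004], [0.5851, -0.2184, 0.004]] [ 0.4809 -0.3041  0.004 ] [np.float64(0.1864), np.float64(0.1931), np.float64(0.1884), np.float64(0.1922)]
-60 60 [ 0.2   0.26 -0.65  2.43  1.46  0.48 -0.44]
-60 11 [ 0.16  0.41 -0.59  2.41  1.72  0.51 -0.65]
-60 70 [ 0.23  0.24 -0.69  2.43  1.4   0.48 -0.38]
-180 [-0.14  0.82  0.88  1.94 -0.87  0.83 -0.34] [-0.16  0.61  0.89  1.9  -0.59  0.92 -0.55]
-150 [-0.01  0.71  0.66  1.95 -0.65  0.71 -0.  ] [-0.02  0.52  0.66  1.91 -0.41  0.86 -0.19]
-120 [ 0.31  0.61  0.21  1.95 -0.21  0.61  0.14] [ 0.31  0.44  0.21  1.91 -0.12  0.81  0.06]
-90 [ 0.97  0.71 -0.64  1.93  0.63  0.72 -0.04] [ 1.11  0.59 -0.83  1.88  0.54  0.92  0.03]
-60 [ 1.07  0.74 -0.76  1.94  0.74  0.76  0.41] [ 1.19  0.62 -0.91  1.89  0.6   0.94  0.51]
-30 [ 1.16  0.8  -0.87  1.94  0.84  0.82  0.87] [ 1.28  0.68 -1.04  1.89  0.7   0.99  0.97]
0 [ 1.25  0.86 -0.97  1.93  0.94  0.89  1.34] [ 1.35  0.75 -1.13  1.88  0.79  1.05  1.45]
30 [ 1.3   0.94 -1.06  1.91  1.02  0.97  1.83] [ 1.39  0.83 -1.22  1.86  0.87  1.12  1.93]
60 [ 1.34  1.01 -1.15  1.88  1.1   1.05  2.33] [ 1.41  0.91 -1.3   1.84  0.96  1.2   2.41]
90 [ 1.36  1.09 -1.22  1.86  1.16  1.14  2.82] [ 1.42  1.   -1.39  1.81  1.04  1.29  2.88]
120 [-0.32  1.18  1.33  1.95 -1.28  1.22 -1.09] [-0.34  0.92  1.34  1.9  -0.99  1.19 -1.25]
150 [-0.25  0.97  1.11  1.94 -1.08  0.99 -0.7 ] [-0.35  0.92  1.34  1.9  -0.99  1.2  -0.74]
```

```bash
python3 - <<'E'
from h import *
T=tool_R(RS,0.)
env.reach(pt(-60,-.1,70),T); st()
env.movel(pt(-60,-.1,11.5),T,rate=.1); s=st("down")
p,d=viewer.read_camera("wrist"); cv2.imwrite("pics/w6.png",p[:,:,::-1])
effector.grasp(40); env.pause(.1); st("grip")
E
```

```text
t32.75 S [-60.1    0.29  69.83] F [-0.3 -0.4  0.2] M [ 0.05  0.34 -0.07] w0.0917
down t33.48 S [-60.23   0.16  11.58] F [0.4 0.4 0.5] M [-0.02  0.43 -0.03] w0.0924
grip t34.82 S [-60.16  -0.23  11.48] F [-0.3 -0.7  0.1] M [-0.02  0.47 -0.01] w0.0121
```

View pics/w6.png

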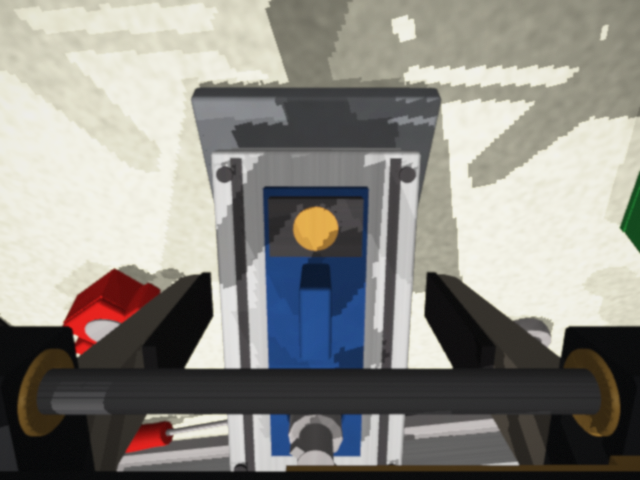

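The lug at (315,310) was centred between the fingers, and the grip width of 12.1 mm matches the lug. Now I'll lift along the stud with force checks.

```bash
python3 - <<'E'
from h import *
T=tool_R(RS,0.); ok=True
for s in (14,18,24,30,36,42,48,54,60,68,78):
    env.movel(pt(-60,-.1,s),T,rate=.06); q=st(); f=q["wrist_force"]@RS
    if f[2]<-12 or abs(f[:2]).max()>12: print("STOP"); ok=False; break
if ok:
    p0=env.sense()["ee_pos"]
    D=down(84.); M=np.array([.4765,-.306,0])-.019*D[:,0]
    try:
        env.movel(p0+[0,-.08,.03],T,rate=.15)
    except env.PlanningError as e: print("PE",e)
    st(); print(env.sense()["ee_pos"])
    p,d=viewer.read_camera("side"); cv2.imwrite("pics/s7.png",p[:,:,::-1])
E
```

```text
t35.07 S [-6.016e+01 -2.000e-02  1.412e+01] F [-1.5 -0.4 -2.1] M [ 0.04  0.56 -0.04] w0.0115
 t35.32 S [-5.990e+01 -5.000e-02  1.812e+01] F [-1.   0.2 -1.5] M [ 0.12  0.48 -0.06] w0.0117
 t35.57 S [-59.77  -0.08  24.08] F [-0.6  0.6 -1.4] M [ 0.1   0.63 -0.08] w0.0121
 t35.82 S [-59.78  -0.06  29.99] F [-1.   0.2 -1.2] M [ 0.07  0.59 -0.03] w0.0118
 t36.07 S [-59.79  -0.09  35.96] F [-1.3 -0.2 -1.8] M [ 0.06  0.57 -0.03] w0.0117
 t36.32 S [-59.82  -0.08  41.95] F [-0.9 -0.4 -1.7] M [ 0.1   0.55 -0.05] w0.0119
 t36.57 S [-59.8   -0.12  47.94] F [-0.7 -0.4 -1.5] M [ 0.04  0.55 -0.01] w0.0117
 t36.82 S [-59.8   -0.12  53.93] F [ 0.2 -0.6 -1.1] M [ 0.09  0.59 -0.03] w0.0120
 t37.07 S [-59.77  -0.12  59.94] F [-0.3 -0.2 -1.5] M [ 0.04  0.6  -0.01] w0.0118
 t37.35 S [-59.77  -0.12  67.91] F [-1.   0.3 -2.6] M [ 0.03  0.61 -0.04] w0.0114
 t37.67 S [-59.77  -0.26  77.84] F [-1.4  0.9 -1.5] M [ 0.08  0.59 -0.05] w0.0115
 t38.39 S [-27.16 -77.6   93.42] F [-2.5  0.4 -2.1] M [ 0.1   0.56 -0.01] w0.0121
[ 0.45712581 -0.02218189  0.15849906]
```

View pics/s7.png

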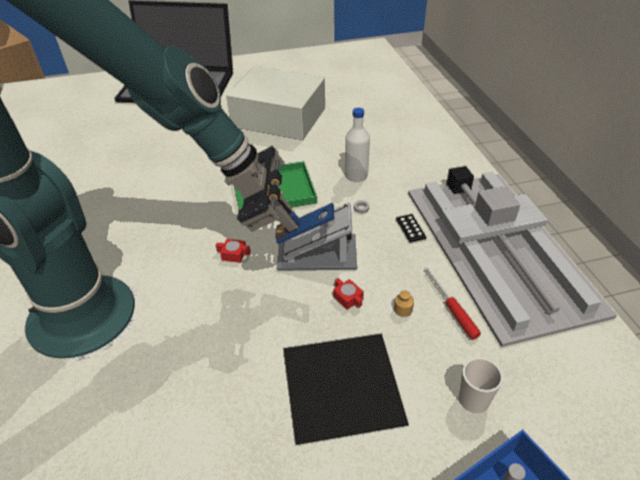

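The bracket is off the stud and held at (305,222) in the side view. Now to the mat.

```bash
python3 - <<'E'
from h import *
D=down(84.); M=np.array([.4765,-.306,0])-.019*D[:,0]
env.reach(M+[0,0,.15],D); st()
env.movel(M+[0,0,.05],D,rate=.1); env.pause(.2); s=st(); print(s["ee_pos"]-M, s["tcp_rot"][:,1])
p,d=viewer.read_camera("wrist"); cv2.imwrite("pics/w8.png",p[:,:,::-1])
P=cloud("wrist",d,(s["ee_pos"],s["tcp_rot"])); r,g,b=[p[...,k].astype(int) for k in range(3)]
m=(b>80)&(r<60)&(b>r+40)&(d>0); X=P[m]; Q=X[X[:,2]<.063]; print(len(Q)); 
A=np.c_[Q-Q.mean(0)]; u,sv,v=np.linalg.svd(A,full_matrices=False); print("plate normal",v[2],Q.mean(0))
p,d=viewer.read_camera("side"); cv2.imwrite("pics/s8.png",p[:,:,::-1])
E
```

```text
t39.83 S [  31.41 -348.43   49.52] F [-0.8  0.7 -1.2] M [ 0.07 -0.09 -0.06] w0.0118
 t41.18 S [ -17.89 -350.1   -36.57] F [-0.8  0.1 -1.5] M [ 0.11 -0.09  0.  ] w0.0120
[ 0.00026391 -0.00027859  0.05056089] [ 7.63380434e-04 -7.33046313e-04 -9.99999440e-01]
3454
plate normal [-0.00578354 -0.02270698  0.99972543] [ 0.49401201 -0.30630298  0.04625685]
```

View pics/w8.png

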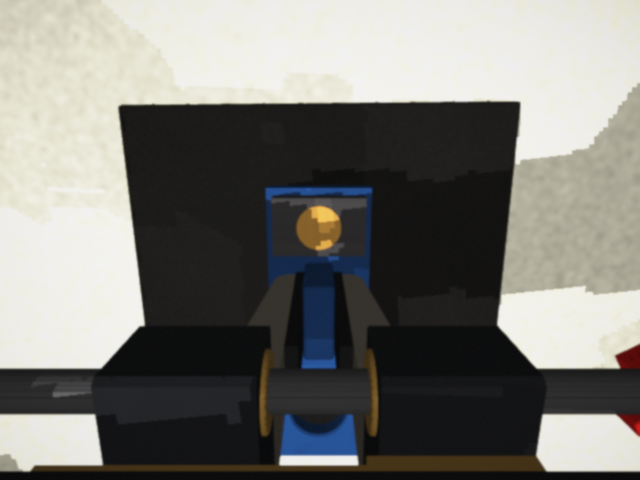

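View pics/s8.png

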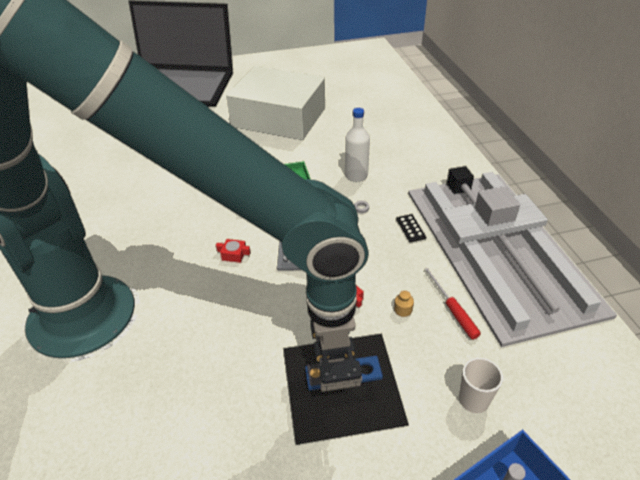

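The bracket hangs level over the mat, with the plate at column 318 and the mat centre at column 319. I'll check the near edge, then lower gently.

```bash
python3 - <<'E'
from h import *
D=down(84.); M=np.array([.4765,-.306,0])-.019*D[:,0]
s=env.sense(); pose=(s["ee_pos"],s["tcp_rot"])
i=viewer.camera_info("wrist");K=i["intrinsics"];T=i["T_tool_cam"]
for u,v in((121,105),(519,102),(320,103.5)):
    ray=pose[1]@(T[:3,:3]@[(u-K[0,2])/K[0,0],-(v-K[1,2])/K[1,1],-1]); e=pose[0]+pose[1]@T[:3,3]; X=e+ray*((.004-e[2])/ray[2])
    print(u,v,X.round(4),((X-[.4765,-.306,.004])@D*1000).round(1))
E
```

```text
121 105 [ 0.367  -0.3913  0.004 ] [-99.9  -0.  -96.3]
519 102 [ 0.3857 -0.1973  0.004 ] [-101.7   -0.    98.6]
320 103.5 [ 0.3764 -0.2942  0.004 ] [-100.8   -0.     1.3]
```

```bash
python3 - <<'E'
from h import *
D=down(84.); M=np.array([.4762,-.305,0])-.019*D[:,0]
env.movel(M+[0,0,.022],D,rate=.06); env.pause(.1); f0=F()@RS.T
for z in (.0195,.018,.017,.016,.015,.014,.013,.012):
    env.movel(M+[0,0,z],D,rate=.015); f=F()@RS.T-f0; print(z,env.sense()["ee_pos"].round(4),f.round(2))
    if f[2]>1.8: break
st(); effector.release(); st()
env.movel(M+[0,0,.12],D,rate=.12)
s=env.sense()
p,d=viewer.read_camera("wrist"); cv2.imwrite("pics/w9.png",p[:,:,::-1])
P=cloud("wrist",d,(s["ee_pos"],s["tcp_rot"])); r,g,b=[p[...,k].astype(int) for k in range(3)]
m=(b>80)&(r<60)&(b>r+40)&(d>0); X=P[m]; Q=X[(X[:,2]<.02)&(X[:,1]>-.42)&(X[:,1]<-.2)]
v=np.linalg.svd(Q-Q.mean(0),full_matrices=False)[2]; print("normal",v[2],"z",np.median(Q[:,2]),cv2.minAreaRect((Q[:,:2]*1000).astype(np.float32)))
E
```

```text
0.0195 [ 0.4573 -0.3031  0.0195] [-0.94  0.79  0.1 ]
0.018 [ 0.4572 -0.303   0.0179] [-0.92  0.46  0.2 ]
0.017 [ 0.4572 -0.303   0.0169] [-0.65  0.74 -0.05]
0.016 [ 0.4573 -0.303   0.016 ] [-0.45  0.63  0.5 ]
0.015 [ 0.4575 -0.3031  0.0155] [-2.24  1.21  6.07]
 t43.52 S [ -36.04 -349.05  -66.63] F [ 1.  -0.4  4.1] M [ 0.18  0.26 -0.07] w0.0118
 t44.75 S [ -36.42 -349.02  -66.91] F [0.1 0.1 0.3] M [ 0.08 -0.18 -0.02] w0.0917
normal [-0.00223049  0.00626099 -0.99997791] z 0.011266161507298575 ((478.9585266113281, -304.5352478027344), (46.26588439941406, 136.4446563720703), 84.0892105102539)
```

View pics/w9.png

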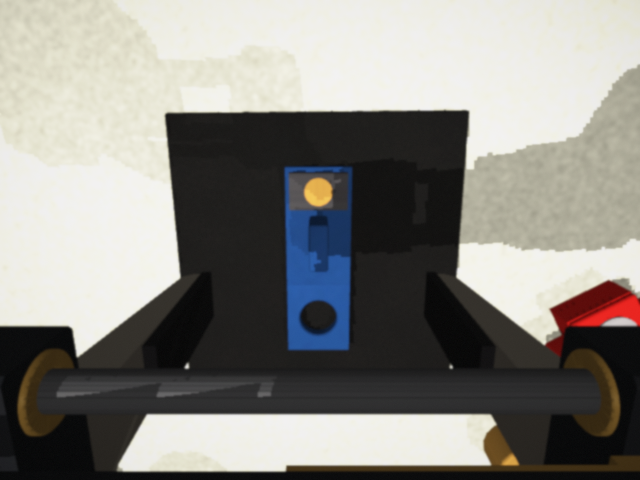

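The bracket lies flat, lug up, with its centre about 2–3 mm from the mat's centre. One last overall check before I hand in.

```bash
python3 - <<'E'
from h import *
p,d=viewer.read_camera("scene"); a=p[:,:,::-1]; cv2.imwrite("pics/f.png",a); print(env.sense()["t"])
E
```

```text
45.875
```

View pics/f.png

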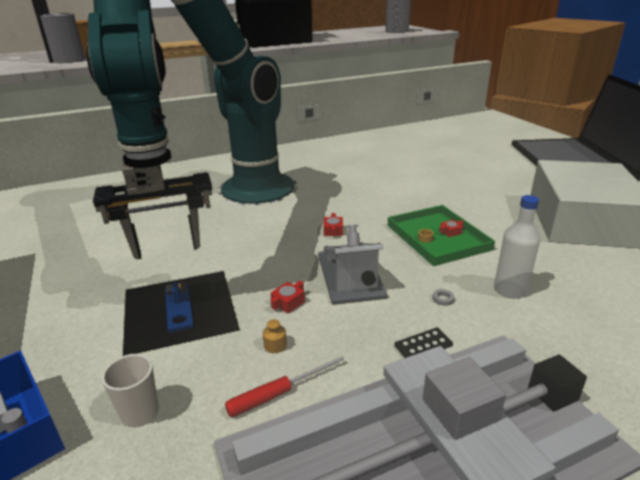

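The scene view shows the nut at (452,228) and the spacer at (427,237) in the tray. The bracket is on the mat at (178,308), the stud is bare, and the other things are where they were.

```bash
python3 -c "
from station import workorder; print(workorder.finish_job())"
```

```text
the job is handed in; nothing more can be done
None
```

The job is done and handed in at about 46 s of the 72 s allowed. The nut and spacer are in the green tray, and the bracket lies on the black mat.

- **Wing nut:** I chose the nut on the stud; it looked smaller than the two loose ones. I turned it anticlockwise and felt with light pulls. It was still caught at 35° and 43° (wrist force along the stud about 12 N and 8 N) and came free at 51°. It now stands upright in the tray.
- **Spacer:** It slid off the stud with under 2 N on the wrist and lies flat in the tray.
- **Bracket:** It came off along the stud with under 3 N on the wrist. It touched the mat with about 6 N and was then released. The last wrist picture shows it flat (within about 0.5°) and lug up, its centre about 2–3 mm from the mat's centre.
- **Final view:** The stud is bare, the gripper is empty and clear, and the other things are where they were.

One small disagreement: my estimates of the mat centre from the different cameras differed by up to about 6 mm. I checked against the mat's edge in a close wrist view (within about 1 mm of my value) and used that. No other check failed.

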